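Work the capping lever through the guard window

TASK

Only one of the three stations of the capping press has a vial in its nest; the other two hold short steel plugs. Reach down through the guard window of the station with the vial, press its lever fully down with the fingertips without touching the guard frame, keep it down for a good second, then let it come fully up again and draw back out. Leave the other two levers alone, and do not pick up or shift the vial, the plugs or anything standing around: nothing is to be gripped.

Things in the scene. Friction and masses are not known exactly. Their poses are not given: they have to be found in the camera images.
- press: bench capping press with three stations side by side: grey base plate 210 (x) by 300 (y) mm, its top 15 mm above the worktop, fixed to the worktop. Origin: centre of the underside of the base, on the worktop. Its +x points to its rear (away from the robot when its yaw is 0), +y to its left, z up. It stands turned by up to 0.35 rad either way
- guard: the steel guard frame over the levers, fixed to the press (same origin and axes as the press). Its flat top is 6 mm thick, upper face 130 mm above the worktop, and spans 282 mm in y and x = -57 to +103 mm; the rear part (x over 25 mm) is a closed hood. The front part has three windows, each 70 mm (x) by 80 mm or more (y), divided by bars 10 mm wide. Four thin posts carry its front edge; its sides and rear are plates
- vial: the vial in the press: glass vial with a flip-off cap, 26 mm thick, 54 mm high, standing in one of the three nests in front of the guard, under that lever's nose. Origin: centre of its underside (15 mm above the worktop). Which nest it stands in varies
- plug_a: short steel blanking plug, 26 mm thick, 22 mm high, standing in one of the two nests without the vial (it marks an idle station). Origin: centre of its underside
- plug_b: short steel blanking plug, 26 mm thick, 22 mm high, standing in one of the two nests without the vial (it marks an idle station). Origin: centre of its underside
- lever_left (a joint): the left station's lever (y = +90 mm on the press; left and right as seen from the front of the press): a steel bar along the press's x with its hinge at x = +75 mm, 105 mm above the worktop, under the hood, and its nose with the capping head over the nest. Value in rad: 0 up at rest, 0.18 at the bottom stop; a spring returns it. Pressing at the pad takes about 1.5 N at first and 5.5 N at the bottom; the pad travels 15 mm down
- pad_left (a point): centre of the top of the left lever's black press pad (36 by 36 mm), under the middle of its window: at rest 114 mm above the worktop, 16 mm below the guard's upper face; about 99 mm above the worktop when fully down. Moves with the lever
- window_left (a point): centre of the left window, level with the guard's upper face (130 mm above the worktop), straight above the resting pad. The opening reaches 35 mm from it in x and 40 mm in y (press axes)
- nest_left (a point): centre of the left nest's floor, 15 mm above the worktop, 60 mm in front of the window's centre; the nest is a steel ring 6 mm high, 39 mm outside, 30 mm inside
- lever_middle (a joint): the middle station's lever (y = 0 mm on the press; left and right as seen from the front of the press): a steel bar along the press's x with its hinge at x = +75 mm, 105 mm above the worktop, under the hood, and its nose with the capping head over the nest. Value in rad: 0 up at rest, 0.18 at the bottom stop; a spring returns it. Pressing at the pad takes about 1.5 N at first and 5.5 N at the bottom; the pad travels 15 mm down
- pad_middle (a point): centre of the top of the middle lever's black press pad (36 by 36 mm), under the middle of its window: at rest 114 mm above the worktop, 16 mm below the guard's upper face; about 99 mm above the worktop when fully down. Moves with the lever
- window_middle (a point): centre of the middle window, level with the guard's upper face (130 mm above the worktop), straight above the resting pad. The opening reaches 35 mm from it in x and 40 mm in y (press axes)
- nest_middle (a point): centre of the middle nest's floor, 15 mm above the worktop, 60 mm in front of the window's centre; the nest is a steel ring 6 mm high, 39 mm outside, 30 mm inside
- lever_right (a joint): the right station's lever (y = -90 mm on the press; left and right as seen from the front of the press): a steel bar along the press's x with its hinge at x = +75 mm, 105 mm above the worktop, under the hood, and its nose with the capping head over the nest. Value in rad: 0 up at rest, 0.18 at the bottom stop; a spring returns it. Pressing at the pad takes about 1.5 N at first and 5.5 N at the bottom; the pad travels 15 mm down
- pad_right (a point): centre of the top of the right lever's black press pad (36 by 36 mm), under the middle of its window: at rest 114 mm above the worktop, 16 mm below the guard's upper face; about 99 mm above the worktop when fully down. Moves with the lever
- window_right (a point): centre of the right window, level with the guard's upper face (130 mm above the worktop), straight above the resting pad. The opening reaches 35 mm from it in x and 40 mm in y (press axes)
- nest_right (a point): centre of the right nest's floor, 15 mm above the worktop, 60 mm in front of the window's centre; the nest is a steel ring 6 mm high, 39 mm outside, 30 mm inside
- spare_vial: a second vial of the same kind (26 mm thick, 54 mm high) standing on the worktop itself left of the press, not in the press; a bystander. Origin: centre of its underside
- tweezers: steel tweezers 128 mm long lying on the worktop in front of the press; a bystander. Origin: centre of the underside
- gauze_pack: flat paper gauze pack 52x75x9 mm lying right of the press; a bystander. Origin: centre of the underside
- steel_cup: small steel cup 56 mm wide, 64 mm high, standing to the right of the work; a bystander. Origin: centre of the underside
- iodine_bottle: brown bottle 48 mm wide, 105 mm high, standing to the left of the work; a bystander. Origin: centre of the underside

How it is judged:
By the outcome, as a careful person would: the job done as asked, in the order asked, and still so for the second after the job is handed in, with the robot touching nothing.
It also fails if it takes over 32 s, if anything falls off the work surface, if the arm or the gripper's body presses on something with over 40 N, if the wrist force passes 120 N, or if a joint passes its speed limit or range.

ROBOT

A 7-joint arm with a two-finger parallel gripper is mounted at the origin on a cart in front of the work surface, level with it; the furniture and walls round the work are solid. World frame = base frame: x ahead of the robot, y to its left, z up, the work surface at z = 0. Lengths are in mm, angles in rad, forces in N, time in s.
With the tool pointing down it reaches from about 400 to 875 mm from the base axis. Payload 4.4 kg.
Tool frame: the origin (TCP) lies between the finger pads; the fingertips stand ctrl.tcp_to_tips ahead of it and the grasp point (between the pads) lies 8 mm behind it (ctrl.tcp_to_tips is the distance from the TCP to the fingertips, in mm); z points along the fingers, y is the direction in which the jaws open and shut (so a half turn about z gives the same grasp; the last joint's range is limited). The gripper opens to 85 mm and grips with 20 to 120 N. Pads are 22 mm wide; open, the fingers measure 114 mm over their backs; the gripper's body (76 mm by 85 mm) begins 54 mm behind the grasp point. The pads swing forward as they close: fully open they stand 13 mm farther back than shut.
Start: joints at [-1.333, 0.628, 0.038, 1.517, -0.027, 0.996, -0.02], TCP at [194.423, 620.256, 242.313] pointing down, gripper open.
Joint ranges: [-3.06, 3.06], [-0.37, 2.12], [-1.25, 1.32], [0.18, 2.47], [-1.1, 4.24], [0.23, 1.98], [-2.94, 2.94]. Speed limits (rad/s): [2.57, 2.57, 3.14, 3.14, 3.14, 3.14, 3.14].

INTERFACE

Orientations are given as [roll, pitch, yaw] about the fixed x, y, z axes, in that order (R = Rz(yaw) Ry(pitch) Rx(roll)).
In Python, from cell import ctrl gives the robot as it stands.
- The arm moves only by the tool send_rows, never from a script. Its argument "rows" is a list of rows, each an object of numbers: "x", "y", "z": the shift along the world's x, y, z in cm; "roll": the turn about the world's z in degrees; "claw": the closure, from 0 (fully open) to 1 (shut). A call has 1 to 5 rows; each row is the pose to reach, as a shift and turn from the pose commanded when the call began; what a row does not reach only later rows make up. A row lasts 1/12 s, in which the tool goes at most 41.7 mm and 7.16 degrees, less where a joint would pass 70% of its speed; a pose out of reach is approached as far as the arm can. A call with a gripper value outside its range is refused whole. The fingers move at their own pace and stop on an object; the grip force is fixed at half the most. Time passes only in rows, so rows that repeat a pose let the fingers close. It gives the time, the measured TCP pose, the force and the opening at its end, in the units of the state.
- ctrl.read_state(): the state, without advancing time (a new reading comes with each control period).
- ctrl.get_image(name): name is "scene" or "top" or "wrist"; returns (picture, depth): 384x512x3 uint8, blue, green, red; 384x512 float32, mm along the optical axis (not along the pixel's ray), 0 where there is no reading.
- ctrl.get_calibration(name): a dict with "intrinsics" (3x3 intrinsics, pixels), "dist_coeffs" ([k1, k2, p1, p2, k3] as OpenCV has them; the pictures are not rectified), "T" (4x4, takes a point from camera to world coordinates). Camera axes: x right, y down, z forward; pixel columns grow to the right and rows downward; lengths in mm; the calibration is good to about 2 mm. A picture is of the moment at which its call begins: read the wrist's pose just before it. get_calibration takes no time and is no camera call; for the wrist camera it gives the pose at the moment of the call.
- ctrl.finish_job(): hands the job in, once; it reports no verdict.
Trained networks look in the newest picture that a camera, given by its name, has taken for a name from the list of things; names that differ only in an ending like _2 or _b are one class to them, and where a whole thing is asked for, a point or a joint stands for the part that bears it (a point fixed in the world has none). Each returns a list of dicts, best first, with "confidence" (0 to 1); they miss things now and then, are a little off and sometimes report something else, mostly with a low value. They report only what shows in the picture. A call takes as long as a camera call.
- ctrl.recognise(camera, query): "uv" ([column, row] in pixels, amid what is visible of it).
- ctrl.regions_of(camera, query): "region" (384x512 bool, what is visible of it) and "uv" ([column, row] in pixels, amid what is visible of it).
- ctrl.place_of(camera, query): "uv" ([column, row] in pixels: a listed point, or the origin of a listed thing).
The state is a dict: "clock": time; "qpos": joint angles; "qd": joint speeds; "tau": joint torques, N m; "eef_pos": TCP position; "tool_rot": TCP orientation; "force": force on the tool from outside, world axes, zero at the start; "torque": the same for the moment, N m; "width": finger opening in mm.
Only numpy, scipy, OpenCV 4.12 (cv2) and the standard library are available. Lean on these libraries where they do the work, as an engineer would, in place of code of your own. Each camera call takes 0.05 s, during which the arm holds its last target. There are 200 camera calls.

## Working session

There is one attempt and no reset: what is moved stays moved. The work goes in short steps, Python scripts to look and compute and a tool call to move; the robot and the scene stay as the last step left them, time stands still between calls to the robot, and variables do not carry over. Pictures are saved under pics/ and viewed, on a budget of 10 in all, crops included, one or two more only if the job needs it, and the job is handed in when it is done.

Besides the shell and the picture viewer there is one more tool, called after "Emit:" as name(argument=value, ...), one argument or row to a line, values as JSON. send_rows: Moves the arm, as the interface text tells. Its arguments: {"type":"object","properties":{"rows":{"type":"array"}},"required":["rows"]}

```bash
mkdir -p pics; cat > h.py <<'E'
import numpy as np, cv2
from cell import ctrl
def ray(cal,uv):
    K=np.array(cal["intrinsics"],float);d=np.array(cal["dist_coeffs"],float);T=np.array(cal["T"],float)
    n=cv2.undistortPoints(np.array([[uv]],float),K,d)[0,0]
    return T,np.array([n[0],n[1],1.])
def at_depth(cal,uv,z):
    T,r=ray(cal,uv); return T[:3,:3]@(r*z)+T[:3,3]
def at_height(cal,uv,h):
    T,r=ray(cal,uv); d=T[:3,:3]@r; o=T[:3,3]; return o+d*(h-o[2])/d[2]
E
python3 - <<'E'
from h import *
s=ctrl.read_state();print({k:np.round(v,3).tolist() for k,v in s.items()}, ctrl.tcp_to_tips)
H={'window':130,'pad':114,'nest':15}
ims=[]
for c in ["top","scene"]:
    im,d=ctrl.get_image(c);cal=ctrl.get_calibration(c)
    cv2.imwrite(f"pics/{c}0.png",im); np.save(f"{c}d.npy",d)
    for q in [a+b for a in('window_','pad_','nest_') for b in('left','middle','right')]+['vial','plug_a','press','spare_vial']:
        h=H.get(q.split('_')[0],0 if q in('press','spare_vial') else 15)
        for r in ctrl.place_of(c,q)[:3]:
            print(c,q,np.round(r['uv']),round(r['confidence'],2),np.round(at_height(cal,r['uv'],h)))
E
```

```text
{'clock': 0.0, 'qpos': [-1.333, 0.629, 0.038, 1.518, -0.027, 0.996, -0.02], 'qd': [0.0, -0.0, 0.0, 0.002, 0.001, -0.0, 0.002], 'tau': [-0.0, -56.339, 1.226, -19.345, 0.011, 0.01, 0.0], 'eef_pos': [194.24, 619.686, 241.403], 'tool_rot': [-3.14, 0.0, 2.838], 'force': [-0.328, -0.732, -0.477], 'torque': [0.012, 0.039, 0.056], 'width': 85.653} 11.0
top window_left [207. 183.] 0.96 [560. 224. 130.]
top window_middle [225. 192.] 0.8 [521. 150. 130.]
top window_middle [208. 199.] 0.62 [493. 220. 130.]
top window_right [248. 196.] 0.78 [503.  54. 130.]
top window_right [248. 210.] 0.38 [444.  57. 130.]
top pad_left [209. 188.] 0.65 [541. 217. 114.]
top pad_left [227. 192.] 0.56 [521. 141. 114.]
top pad_middle [192. 189.] 0.72 [539. 291. 114.]
top pad_middle [226. 192.] 0.45 [525. 146. 114.]
top pad_right [247. 201.] 0.5 [484.  60. 114.]
top nest_left [205. 202.] 0.94 [486. 246.  15.]
top nest_middle [225. 208.] 0.97 [458. 162.  15.]
top nest_right [248. 211.] 0.72 [442.  58.  15.]
top plug_a [227. 193.] 0.75 [522. 151.  15.]
top plug_a [207. 186.] 0.29 [558. 236.  15.]
top press [227. 192.] 0.77 [527. 150.   0.]
top spare_vial [193. 189.] 0.52 [547. 303.   0.]
scene window_left [202. 168.] 0.8 [532. 225. 130.]
scene window_left [352. 312.] 0.2 [ 287. -544.  130.]
scene window_middle [215. 175.] 0.55 [526. 150. 130.]
scene window_right [228. 187.] 0.79 [500.  57. 130.]
scene pad_left [208. 169.] 0.55 [563. 232. 114.]
scene pad_middle [217. 179.] 0.65 [535. 150. 114.]
scene pad_middle [218. 213.] 0.22 [386. -22. 114.]
scene pad_right [230. 191.] 0.47 [503.  54. 114.]
scene nest_left [190. 202.] 0.8 [481. 237.  15.]
scene nest_middle [203. 214.] 0.63 [457. 138.  15.]
scene nest_right [215. 225.] 0.67 [437.  58.  15.]
scene vial [202. 209.] 0.44 [474. 166.  15.]
scene plug_a [193. 200.] 0.48 [496. 241.  15.]
scene plug_a [215. 227.] 0.42 [430.  50.  15.]
scene press [219. 213.] 0.6 [517. 126.   0.]
```

```bash
python3 - <<'E'
import cv2
a=cv2.imread("pics/top0.png")[140:260,140:300];b=cv2.imread("pics/scene0.png")[130:280,140:300]
cv2.imwrite("pics/a.png",cv2.resize(a,(800,600),interpolation=cv2.INTER_CUBIC))
cv2.imwrite("pics/b.png",cv2.resize(b,(640,600),interpolation=cv2.INTER_CUBIC))
E
```

```text
(no output)
```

View pics/a.png

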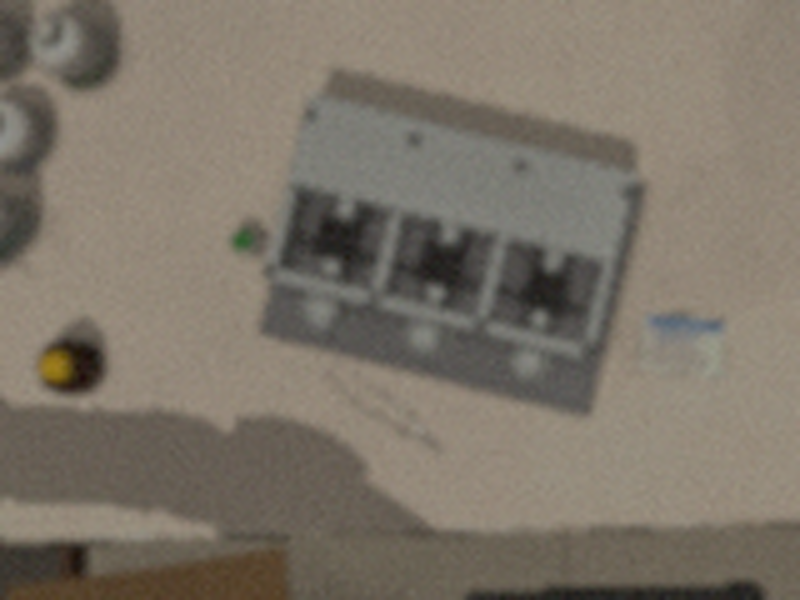

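View pics/b.png

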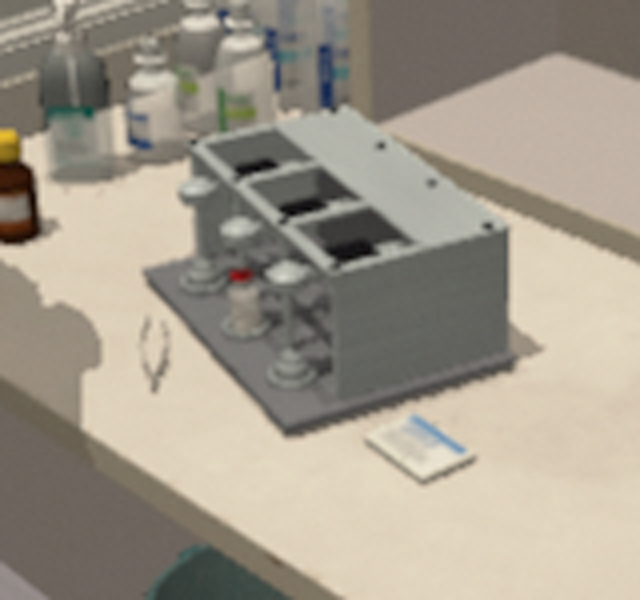

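The top view (crop) shows the press turned clockwise, with windows at about (207,187), (227,192), (249,199). The scene view shows the red-capped vial at about (200,205), in the middle nest, and plugs left and right. I'll check the surroundings once before moving.

View pics/top0.png

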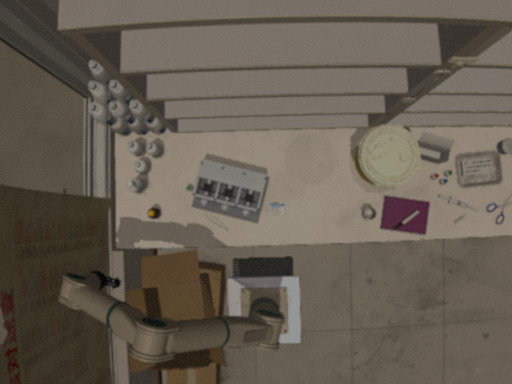

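Emit:
send_rows(
  rows=[
    {"x": 0,"y": 0,"z": 4,"roll": 0,"claw": 1},
    {"x": 0,"y": 0,"z": 8,"roll": 0,"claw": 1},
  ],
)

```text
clock: 1.57
eef_pos: [193.9, 618.6, 320.7]
tool_rot: [-3.135, 0.0, 2.838]
force: [0.3, 0.9, 0.7]
width: 63.9
```

Full top view: the press is at (230,190), the arm is at lower left, the bottles are far left, and the shelf is to the rear. The direct path to the press is clear at this height.

Emit:
send_rows(
  rows=[
    {"x": 2,"y": -3.5,"z": 0,"roll": 0,"claw": 1},
    {"x": 4,"y": -7,"z": 0,"roll": 0,"claw": 1},
    {"x": 6,"y": -10.5,"z": 0,"roll": 1,"claw": 1},
    {"x": 8,"y": -14,"z": 0,"roll": 2,"claw": 1},
    {"x": 10,"y": -17.5,"z": 0,"roll": 3.5,"claw": 1},
  ],
)

```text
clock: 1.98
eef_pos: [295.0, 443.5, 322.5]
tool_rot: [3.141, 0.0, 2.9]
force: [1.0, -0.2, -0.3]
width: 0.7
```

Emit:
send_rows(
  rows=[
    {"x": 2.5,"y": -3.3,"z": 0,"roll": 0,"claw": 1},
    {"x": 5,"y": -6.6,"z": 0,"roll": 0,"claw": 1},
    {"x": 7.5,"y": -10,"z": 0,"roll": 0,"claw": 1},
    {"x": 10,"y": -13,"z": 0,"roll": 0,"claw": 1},
    {"x": 12,"y": -16,"z": 0,"roll": 0,"claw": 1},
  ],
)

```text
clock: 2.4
eef_pos: [416.2, 283.1, 322.7]
tool_rot: [3.141, 0.001, 2.898]
force: [0.8, 0.4, 0.2]
width: 0.3
```

Emit:
send_rows(
  rows=[
    {"x": 1,"y": -3.5,"z": 0,"roll": 0,"claw": 1},
    {"x": 2,"y": -7,"z": 0,"roll": 0,"claw": 1},
    {"x": 3,"y": -10.5,"z": 0,"roll": 0,"claw": 1},
    {"x": 3.5,"y": -13.5,"z": 0,"roll": 0,"claw": 1},
    {"x": 3.5,"y": -13.5,"z": 0,"roll": 0,"claw": 1},
  ],
)

```text
clock: 2.82
eef_pos: [450.7, 142.8, 322.7]
tool_rot: [-3.138, 0.002, 2.889]
force: [0.8, 0.1, -0.3]
width: -0.0
```

```bash
python3 - <<'E'
from h import *
s=ctrl.read_state();print(np.round(s['eef_pos'],1),np.round(s['tool_rot'],3))
H={'window':130,'pad':114,'nest':15}
cal=ctrl.get_calibration("wrist");im,d=ctrl.get_image("wrist");np.save("wd.npy",d);np.save("wT.npy",cal["T"])
print(np.round(cal["T"],2))
cv2.imwrite("pics/w1.png",im)
for q in [a+b for a in('window_','pad_','nest_') for b in('left','middle','right')]+['vial','plug_a']:
    h=H.get(q.split('_')[0],15)
    for r in ctrl.place_of("wrist",q)[:2]:
        print(q,np.round(r['uv']),round(r['confidence'],2),np.round(at_height(cal,r['uv'],h)))
E
```

```text
[450.7 142.8 322.7] [-3.138e+00  2.000e-03  2.889e+00]
[[ 2.5000e-01  9.1000e-01  3.2000e-01  3.6880e+02]
 [ 9.7000e-01 -2.4000e-01 -8.0000e-02  1.6369e+02]
 [-0.0000e+00  3.3000e-01 -9.5000e-01  4.5306e+02]
 [ 0.0000e+00  0.0000e+00  0.0000e+00  1.0000e+00]]
window_left [332. 217.] 0.81 [539. 222. 130.]
window_left [202. 215.] 0.53 [493.  55. 130.]
window_middle [264. 220.] 0.62 [520. 133. 130.]
window_right [203. 215.] 0.63 [494.  56. 130.]
window_right [143. 179.] 0.2 [426.  -2. 130.]
pad_left [333. 217.] 0.63 [548. 227. 114.]
pad_left [264. 191.] 0.42 [487. 143. 114.]
pad_middle [268. 212.] 0.79 [517. 140. 114.]
pad_middle [332. 217.] 0.42 [547. 225. 114.]
pad_right [204. 215.] 0.91 [499.  53. 114.]
nest_left [321. 155.] 0.6 [483. 243.  15.]
nest_middle [267. 158.] 0.72 [465. 156.  15.]
nest_right [213. 157.] 0.88 [441.  68.  15.]
nest_right [264. 218.] 0.46 [570. 123.  15.]
vial [263. 156.] 0.53 [461. 150.  15.]
plug_a [317. 159.] 0.75 [488. 237.  15.]
plug_a [212. 152.] 0.45 [433.  70.  15.]
```

View pics/w1.png

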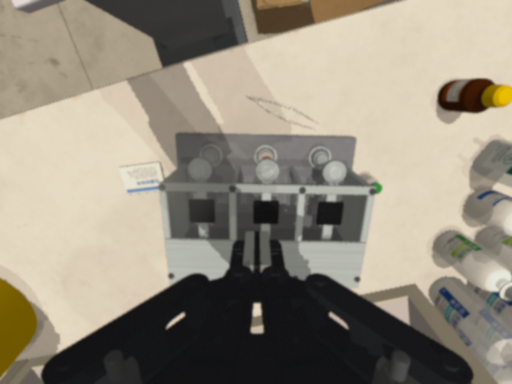

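The wrist view shows the three black pads at about (203,211), (266,211), (330,213). The red ring of the vial cap shows under the middle nose at (266,150), so the middle station is confirmed. Next I'll get the precise pose from the pads and depth.

```bash
python3 - <<'E'
from h import *
cal=ctrl.get_calibration("wrist");cal["T"]=np.load("wT.npy");d=np.load("wd.npy")
im=cv2.imread("pics/w1.png");g=cv2.cvtColor(im,cv2.COLOR_BGR2GRAY)
m=np.zeros_like(g);m[192:230,180:352]=(g[192:230,180:352]<45)
n,l,st,c=cv2.connectedComponentsWithStats(m)
P=[]
for i in range(1,n):
    if st[i,4]>200:
        p=at_height(cal,c[i],114);z=np.median(d[l==i]);P.append(p)
        print(st[i],np.round(c[i],1),np.round(p,1),np.round(at_depth(cal,c[i],z),1))
P=np.array(sorted(P,key=lambda p:p[1]));v=P[-1]-P[0];print("yaw pads",np.arctan2(-v[0],v[1]),np.linalg.norm(v))
# guard top plate from depth
vv,uu=np.mgrid[120:300,140:400]; dd=d[120:300,140:400]
n_=cv2.undistortPoints(np.stack([uu.ravel(),vv.ravel()],1)[:,None].astype(float),np.array(cal["intrinsics"],float),np.array(cal["dist_coeffs"],float))[:,0]
X=(np.c_[n_,np.ones(len(n_))]*dd.reshape(-1,1))@cal["T"][:3,:3].T+cal["T"][:3,3]
k=(dd.ravel()>0)&(abs(X[:,2]-130)<6)
mk=k.reshape(dd.shape).astype(np.uint8)
n2,l2,s2,c2=cv2.connectedComponentsWithStats(mk);b=1+np.argmax(s2[1:,4]);k=(l2==b).ravel()
Q=X[k];print(len(Q),"z med",np.median(Q[:,2]))
r=cv2.minAreaRect(Q[:,:2].astype(np.float32));print(r,"guard centre x=23 in press frame")
for yaw in [np.arctan2(-v[0],v[1])]:
    ex=np.array([np.cos(yaw),np.sin(yaw)]);ey=np.array([-np.sin(yaw),np.cos(yaw)])
    a=(Q[:,:2]-P[1,:2])@ex;e=(Q[:,:2]-P[1,:2])@ey
    print("guard x",np.percentile(a,[.5,99.5]),"y",np.percentile(e,[.5,99.5]))
    for band in [(-30,30)]:
        s=(a>-25)&(a<25); print("bars y hist",[ (round(e[s&(e>lo)&(e<lo+25)].min(),1),round(e[s&(e>lo)&(e<lo+25)].max(),1)) for lo in(-57,33) if (s&(e>lo)&(e<lo+25)).any()])
        s=abs(e)<30; f=a[s&(a<0)];h=a[s&(a>0)];print("front bar",f.min(),f.max(),"hood from",h.min() if len(h) else None)
E
```

```text
[194 201  21  21 244] [206.8 213.6] [498.8  57.2 114. ] [499.4  56.7 112.3]
[253 201  26  23 562] [265.5 212.1] [516.9 136.9 114. ] [517.4 136.8 113. ]
[316 202  27  23 531] [329.1 212.8] [540.2 222.3 114. ] [540.7 222.4 113.1]
yaw pads -0.2462163487128953 170.18918480748113
8956 z med 128.62069690205269
((549.3534545898438, 127.87205505371094), (282.8360290527344, 160.42352294921875), 73.96831512451172) guard centre x=23 in press frame
guard x [-47.95487725 111.07716333] y [-140.36799883  139.66490801]
bars y hist [(np.float64(-50.4), np.float64(-39.2)), (np.float64(39.8), np.float64(50.5))]
front bar -46.54970363034883 -34.04674281253937 hood from 36.49783610488607
```

Rectangle fit of the guard top gives 282.8×160.4 mm (nominal 282×160), with yaw -0.28. That puts the middle window at (517.7,137.0). The pad blob gives (516.9,136.9), so the two agree. I'll move above it.

Emit:
send_rows(
  rows=[
    {"x": 3.5,"y": -0.3,"z": -1,"roll": -1,"claw": 1},
    {"x": 6.7,"y": -0.6,"z": -4,"roll": -1.3,"claw": 1},
    {"x": 6.7,"y": -0.6,"z": -8,"roll": -1.3,"claw": 1},
    {"x": 6.7,"y": -0.6,"z": -12,"roll": -1.3,"claw": 1},
    {"x": 6.7,"y": -0.6,"z": -14,"roll": -1.3,"claw": 1},
  ],
)

```text
clock: 3.83
eef_pos: [514.3, 143.6, 178.0]
tool_rot: [-3.138, -0.005, 2.876]
force: [-1.5, 0.4, -0.4]
width: -0.0
```

Emit:
send_rows(
  rows=[
    {"x": 0,"y": 0,"z": 0,"roll": 0,"claw": 1},
    {"x": 0,"y": 0,"z": 0,"roll": 0,"claw": 1},
  ],
)

```text
clock: 4.0
eef_pos: [516.1, 144.2, 181.8]
tool_rot: [-3.14, -0.002, 2.876]
force: [-0.0, -0.0, 0.0]
width: 0.2
```

```bash
python3 - <<'E'
from h import *
s=ctrl.read_state();print(np.round(s['eef_pos'],1),np.round(s['tool_rot'],3),np.round(s['force'],1))
cal=ctrl.get_calibration("wrist");im,d=ctrl.get_image("wrist")
cv2.imwrite("pics/w2.png",im)
K=np.array(cal["intrinsics"],float);D=np.array(cal["dist_coeffs"],float);Ti=np.linalg.inv(cal["T"])
def px(p): return cv2.projectPoints(np.array([p],float),cv2.Rodrigues(Ti[:3,:3])[0],Ti[:3,3],K,D)[0].ravel()
yaw=-0.277;ex=np.array([np.cos(yaw),np.sin(yaw)]);ey=np.array([-ex[1],ex[0]]);c=np.array([517.5,137])
for sx,sy in[(-35,-40),(-35,40),(35,40),(35,-40)]:
    cv2.circle(im,tuple(int(t) for t in px([*(c+sx*ex+sy*ey),130])),2,(0,0,255),-1)
for sx,sy in[(-18,-18),(-18,18),(18,18),(18,-18)]:
    cv2.circle(im,tuple(int(t) for t in px([*(c+sx*ex+sy*ey),114])),2,(0,255,0),-1)
e=np.array(s['eef_pos']);cv2.circle(im,tuple(int(t) for t in px(e-[0,0,11])),2,(255,0,255),-1)
cv2.imwrite("pics/w2a.png",im)
E
```

```text
[516.1 144.2 181.8] [-3.140e+00 -2.000e-03  2.876e+00] [-0. -0.  0.]
```

View pics/w2a.png

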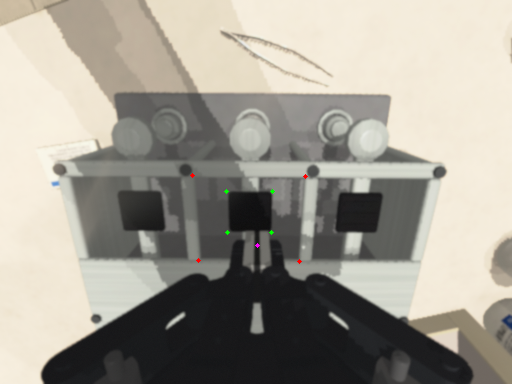

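The projected window corners (red) and pad corners (green, 227–272 by 191–232) match the picture. The tips are 7 mm off in y, so I'll correct that and then descend.

Emit:
send_rows(
  rows=[
    {"x": 0.1,"y": -0.7,"z": 0,"roll": -0.5,"claw": 1},
    {"x": 0.1,"y": -0.7,"z": 0,"roll": -0.5,"claw": 1},
    {"x": 0.1,"y": -0.7,"z": -1,"roll": -0.5,"claw": 1},
    {"x": 0.1,"y": -0.7,"z": -2,"roll": -0.5,"claw": 1},
    {"x": 0.1,"y": -0.7,"z": -2,"roll": -0.5,"claw": 1},
  ],
)

```text
clock: 4.47
eef_pos: [516.2, 137.1, 160.7]
tool_rot: [-3.14, -0.002, 2.868]
force: [-0.4, 0.7, -0.4]
width: -0.0
```

Emit:
send_rows(
  rows=[
    {"x": 0.1,"y": 0,"z": -1,"roll": 0,"claw": 1},
    {"x": 0.1,"y": 0,"z": -2,"roll": 0,"claw": 1},
    {"x": 0.1,"y": 0,"z": -3,"roll": 0,"claw": 1},
    {"x": 0.1,"y": 0,"z": -3.2,"roll": 0,"claw": 1},
    {"x": 0.1,"y": 0,"z": -3.2,"roll": 0,"claw": 1},
  ],
)

```text
clock: 4.88
eef_pos: [517.6, 137.0, 129.0]
tool_rot: [-3.14, -0.002, 2.867]
force: [-0.2, 0.4, -0.3]
width: -0.5
```

Emit:
send_rows(
  rows=[
    {"x": 0,"y": 0,"z": -0.3,"roll": 0,"claw": 1},
    {"x": 0,"y": 0,"z": -0.6,"roll": 0,"claw": 1},
    {"x": 0,"y": 0,"z": -0.6,"roll": 0,"claw": 1},
  ],
)

```text
clock: 5.13
eef_pos: [518.7, 137.3, 124.2]
tool_rot: [3.141, 0.0, 2.867]
force: [-0.2, 0.4, 1.9]
width: 0.2
```

Contact is at TCP z about 124, as expected. Pressing down.

Emit:
send_rows(
  rows=[
    {"x": -0.1,"y": 0,"z": -0.4,"roll": 0,"claw": 1},
    {"x": -0.1,"y": 0,"z": -0.8,"roll": 0,"claw": 1},
    {"x": -0.1,"y": 0,"z": -1.2,"roll": 0,"claw": 1},
    {"x": -0.1,"y": 0,"z": -1.2,"roll": 0,"claw": 1},
  ],
)

```text
clock: 5.47
eef_pos: [518.3, 137.4, 112.2]
tool_rot: [3.141, 0.002, 2.867]
force: [1.4, 0.5, 4.7]
width: 0.2
```

Emit:
send_rows(
  rows=[
    {"x": 0,"y": 0,"z": -0.2,"roll": 0,"claw": 1},
    {"x": 0,"y": 0,"z": -0.3,"roll": 0,"claw": 1},
    {"x": 0,"y": 0,"z": -0.3,"roll": 0,"claw": 1},
  ],
)

```text
clock: 5.72
eef_pos: [518.4, 137.4, 110.4]
tool_rot: [3.14, 0.002, 2.867]
force: [0.4, -0.4, 11.0]
width: 0.2
```

The force has jumped to 11 N against a 5.5 N spring, so the lever is on the bottom stop. I'll press a little further and hold.

Emit:
send_rows(
  rows=[
    {"x": 0,"y": 0,"z": -0.1,"roll": 0,"claw": 1},
    {"x": 0,"y": 0,"z": -0.1,"roll": 0,"claw": 1},
    {"x": 0,"y": 0,"z": -0.1,"roll": 0,"claw": 1},
    {"x": 0,"y": 0,"z": -0.1,"roll": 0,"claw": 1},
    {"x": 0,"y": 0,"z": -0.1,"roll": 0,"claw": 1},
  ],
)

```text
clock: 6.13
eef_pos: [518.5, 137.4, 110.2]
tool_rot: [3.14, 0.002, 2.867]
force: [-1.3, -0.5, 18.2]
width: 0.2
```

Emit:
send_rows(
  rows=[
    {"x": 0,"y": 0,"z": 0,"roll": 0,"claw": 1},
    {"x": 0,"y": 0,"z": 0,"roll": 0,"claw": 1},
    {"x": 0,"y": 0,"z": 0,"roll": 0,"claw": 1},
    {"x": 0,"y": 0,"z": 0,"roll": 0,"claw": 1},
    {"x": 0,"y": 0,"z": 0,"roll": 0,"claw": 1},
  ],
)

```text
clock: 6.55
eef_pos: [518.5, 137.4, 110.2]
tool_rot: [3.14, 0.002, 2.867]
force: [-1.3, -1.2, 18.3]
width: -0.3
```

Emit:
send_rows(
  rows=[
    {"x": 0,"y": 0,"z": 0,"roll": 0,"claw": 1},
    {"x": 0,"y": 0,"z": 0,"roll": 0,"claw": 1},
    {"x": 0,"y": 0,"z": 0,"roll": 0,"claw": 1},
    {"x": 0,"y": 0,"z": 0,"roll": 0,"claw": 1},
    {"x": 0,"y": 0,"z": 0,"roll": 0,"claw": 1},
  ],
)

```text
clock: 6.97
eef_pos: [518.5, 137.4, 110.2]
tool_rot: [3.14, 0.002, 2.867]
force: [-0.2, -0.4, 18.2]
width: 0.1
```

Emit:
send_rows(
  rows=[
    {"x": 0,"y": 0,"z": 0,"roll": 0,"claw": 1},
    {"x": 0,"y": 0,"z": 0,"roll": 0,"claw": 1},
    {"x": 0,"y": 0,"z": 0,"roll": 0,"claw": 1},
    {"x": 0,"y": 0,"z": 0,"roll": 0,"claw": 1},
    {"x": 0,"y": 0,"z": 0,"roll": 0,"claw": 1},
  ],
)

```text
clock: 7.38
eef_pos: [518.5, 137.5, 110.2]
tool_rot: [3.14, 0.002, 2.867]
force: [-1.1, -0.3, 18.5]
width: 0.2
```

```bash
python3 - <<'E'
from h import *
s=ctrl.read_state();print(s['clock'],np.round(s['eef_pos'],1),np.round(s['force'],1))
im,d=ctrl.get_image("wrist");im2,_=ctrl.get_image("scene")
b=cv2.resize(im2[140:250,150:270],(419,384),interpolation=cv2.INTER_CUBIC)
cv2.imwrite("pics/w3.png",cv2.resize(np.hstack([im[:, 60:440],b]),None,fx=1,fy=1))
E
```

```text
7.3833 [518.5 137.5 110.2] [-1.1 -0.3 18.5]
```

View pics/w3.png

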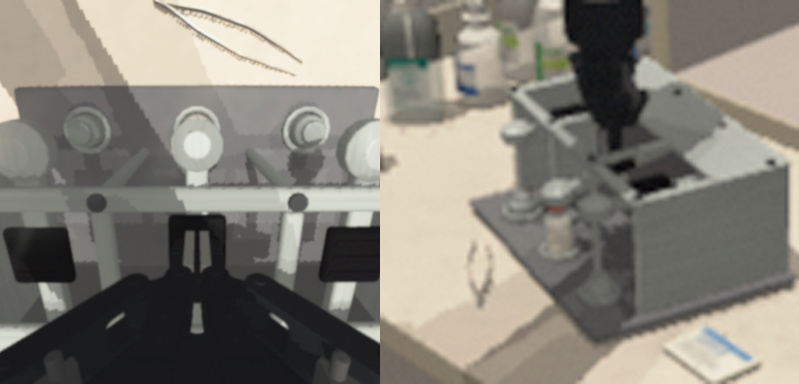

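The left half shows the tips on the middle pad well inside the window. The right half shows the middle nose (about 560,190) down on the vial and the other levers up. It has been held over 1.5 s, so I'll let it rise smoothly.

Emit:
send_rows(
  rows=[
    {"x": 0,"y": 0,"z": 0.4,"roll": 0,"claw": 1},
    {"x": 0,"y": 0,"z": 0.8,"roll": 0,"claw": 1},
    {"x": 0,"y": 0,"z": 1.2,"roll": 0,"claw": 1},
    {"x": 0,"y": 0,"z": 1.6,"roll": 0,"claw": 1},
    {"x": 0,"y": 0,"z": 2,"roll": 0,"claw": 1},
  ],
)

```text
clock: 7.9
eef_pos: [516.5, 137.0, 128.1]
tool_rot: [-3.14, -0.002, 2.867]
force: [-0.0, -0.3, 0.6]
width: -0.1
```

Emit:
send_rows(
  rows=[
    {"x": -0.1,"y": 0,"z": 1,"roll": 0,"claw": 1},
    {"x": -0.1,"y": 0,"z": 2,"roll": 0,"claw": 1},
    {"x": -0.1,"y": 0,"z": 4,"roll": 0,"claw": 1},
    {"x": -0.1,"y": 0,"z": 6.5,"roll": 0,"claw": 1},
    {"x": -0.1,"y": 0,"z": 9,"roll": 0,"claw": 1},
  ],
)

```text
clock: 8.32
eef_pos: [515.5, 137.0, 219.5]
tool_rot: [-3.141, -0.002, 2.867]
force: [0.7, 0.4, -1.1]
width: 0.3
```

Emit:
send_rows(
  rows=[
    {"x": 0,"y": 0,"z": 3,"roll": 0,"claw": 1},
    {"x": -1,"y": 0,"z": 6,"roll": 0,"claw": 1},
    {"x": -3,"y": 0,"z": 9,"roll": 0,"claw": 1},
    {"x": -5,"y": 0,"z": 9,"roll": 0,"claw": 1},
    {"x": -5,"y": 0,"z": 9,"roll": 0,"claw": 1},
  ],
)

```text
clock: 8.73
eef_pos: [463.3, 137.4, 310.6]
tool_rot: [3.14, -0.001, 2.869]
force: [-1.5, 0.8, -0.4]
width: 0.3
```

```bash
python3 - <<'E'
from h import *
s=ctrl.read_state();print(s['clock'],np.round(s['eef_pos'],1),np.round(s['force'],1))
cal=ctrl.get_calibration("wrist");im,d=ctrl.get_image("wrist");im2,_=ctrl.get_image("scene")
for q in('pad_left','pad_middle','pad_right'):
    for r in ctrl.place_of("wrist",q)[:1]:
        u,v=np.round(r['uv']).astype(int);print(q,u,v,np.round(at_depth(cal,(u,v),np.median(d[v-3:v+4,u-3:u+4])),1))
b=cv2.resize(im2[140:250,150:270],(419,384),interpolation=cv2.INTER_CUBIC)
cv2.imwrite("pics/w4.png",np.hstack([im[:,60:440],b]))
E
```

```text
8.7333 [463.3 137.4 310.6] [-1.5  0.8 -0.4]
pad_left 333 211 [547.5 219.9 112.8]
pad_middle 268 210 [522.4 136.2 112.6]
pad_right 199 211 [498.6  46.8 112.9]
```

View pics/w4.png

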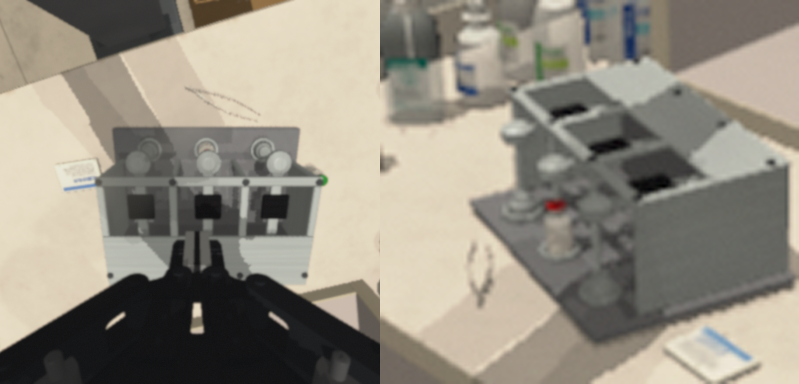

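All three pads are back at the same height (about 112.8 mm measured, the same as before pressing). The vial is still in its nest at (555,225), and nothing around has moved. Handing in.

```bash
python3 -c "
from cell import ctrl
print(ctrl.finish_job())"
```

```text
the job is handed in; nothing more can be done
None
```

The vial was in the middle station. I pressed that lever through its window with the closed fingertips, held it down, let it come up and drew back out. I handed the job in at about 9 s on the robot's clock.

- **Press:** The lever reached its bottom stop with the fingertips about 99 mm above the worktop. It stayed there about 1.7 s at roughly 18 N, with almost no sideways force.
- **Guard:** The fingertips were well inside the window in the picture taken during the hold, and nothing suggested contact with the frame. I had no direct contact sensor on the guard itself.
- **Afterwards:** All three pads measured the same height, 112.6 to 112.9 mm. The middle one was 113.0 mm before pressing. The vial, the other two stations, the tweezers and the gauze pack looked unmoved in the pictures. The gripper was clear of everything at z = 311 mm.
- **Disagreements:** The yaw from the pads came out at -0.25 rad and from the guard outline at -0.28 rad, because the right pad was only partly detected. I used about -0.28. Some of the early network guesses from the fixed cameras were also off, so I went by the wrist-camera fit. No final check failed.

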